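# Tip a sorting tray of stationery into a bin

## Task

Bring the blue bin up until its plain end (the one without the grip) stands flush and square against the front of the grey tipping stand, under the mouth of the metal tray. Then slide the orange shutter fully open towards the robot side, tip the tray up by its rear handle so that the roll of labels and both staple boxes slide out into the bin without the gripper touching them, and lower the tray until it is level again. The bin has to stay in its place with all three pieces lying in it; leave the shutter open and do not disturb the things standing round about.

Things in the scene. Friction and masses are not known exactly. Their poses are not given: they have to be found in the camera images.
- stand: Grey tipping stand, fixed: base 166 (x) x 150 (y) x 12 mm, two side cheeks. Origin on the table under the middle of its front face; +y points from that face back under the tray (pieces pour towards -y), z up. Tray hinge axis along x at y = -12, z = 115 mm. Hinge ears (x = +-80) overhang the front face by 21 mm from z = 95 mm up: the bin passes below them.
- tray (a joint): Tip angle of the tray, rad: 0 level (rests there by its own weight), grows as the rear end with the handle is lifted, stop at 1.2. Falls back when let go. Pieces begin to slide at about 0.45 to 0.65; 1.1 empties it.
- tray_handle (a point): Middle of the tray's handle: dark bar along the stand's x between posts at x = +-45 mm, with a rubber sleeve 64 mm long, 15 mm thick; pinched from above it turns between the fingers as the tray tips. Clear of the rear wall, 25 mm above its top. Level: y = 174, z = 176 mm of the stand; it moves on a 196 mm circle about the hinge axis, to 308 mm above the table at 1.1 rad.
- shutter (a joint): Opening of the orange shutter across the tray's mouth, m: 0 shut, 0.144 fully open. It slides along the stand's -x, carried by the tray, about 1.2 N friction; stays where left.
- shutter_tab (a point): Point in the shutter's black upright tab, 6 mm below the tab's top; tab 14 (x) x 10 (y) mm, standing 56 mm above the shutter's edge. Shut and level: x = 62, y = -26.5, z = 204 mm of the stand, tab from z = 153 to 210. Push it from its +x side towards -x, or pinch it.
- bin: Open blue bin, loose, 160 (x) x 200 (y) x 85 mm high, walls and floor 5 mm, about 0.45 kg, empty at first. Origin under its middle, z up. Its +y end is plain and belongs against the stand's front face (its centre is then at x = 0, y = -100 mm of the stand, axes parallel). Its -y end carries the grip.
- bin_grip (a point): Top middle of the bin's grip, an upright tab on the outside of the -y wall: 50 mm wide (bin x), 12 mm thick (bin y), 115 mm above the table, reaching down to 70 mm; can be pinched from above. At bin y = -101.5 mm.
- labels: White roll of labels, lies flat in the tray at first, 60 mm diameter, 52 mm high, about 0.16 kg, loose. Origin under the middle of its underside.
- staples_a: Blue box of staples, 40 x 82 x 26 mm, loose in the front of the tray beside the label roll (either side). Origin under the middle of its underside, long side along y.
- staples_b: Second blue box of staples, 40 x 82 x 26 mm, loose in the rear of the tray, lying across. Origin under the middle of its underside, long side along its y.
- labels_mid (a point): Middle of the label roll.
- staples_a_mid (a point): Middle of the first staple box.
- staples_b_mid (a point): Middle of the second staple box.
- roll_navy_1: Bystander: navy chip roll, 40 mm diameter, 84 mm high, standing. Origin under it.
- marker_red: Bystander: red marker lying, 133 x 16 x 16 mm. Origin under its middle.
- glue1: Bystander: glue stick with red cap, 25 mm diameter, 85 mm high, standing. Origin under it.
- stamp1: Bystander: brown rubber stamp, 25 x 40 x 62 mm, standing. Origin under it.
- stapler1: Bystander: black desk stapler, 136 x 36 x 43 mm. Origin under its middle.
- tray_mouth (a point): Middle of the lip of the aluminium tray's mouth, on its floor; level: y = -30, z = 116 mm of the stand. Inside, the tray is 140 mm wide (stand x -70 to 70) and reaches back to its rear wall at y = 145; walls 35 mm high, 4 mm thick, none at the mouth but the shutter. A steel shutter track juts out beside the mouth to x = -219, z 111 to 115 mm.
Mind the look-alikes: they are no part of the job. What is shaped like the labels but purple or yellow is not meant.

How it is judged:
By the outcome, as a careful person would: the job done as asked, in the order asked, and still so for the second after the job is handed in, with the robot touching nothing.
It also fails if it takes over 62 s, if anything falls off the work surface, if the arm or the gripper's body presses on something with over 40 N, if the wrist force passes 120 N, or if a joint passes its speed limit or range.

## Robot

A 7-joint arm with a two-finger parallel gripper is mounted at the origin on a cart in front of the work surface, level with it; the furniture and walls round the work are solid. World frame = base frame: x ahead of the robot, y to its left, z up, the work surface at z = 0. Lengths are in m, angles in rad, forces in N, time in s.
With the tool pointing down it reaches from about 0.4 to 0.925 m from the base axis. Payload 4.1 kg.
Tool frame: the origin (TCP) lies at the very end of the fingers, on their centre line; the grasp point (between the pads) lies 19 mm behind it (arm.grip_point_offset is the distance from the TCP to the grasp point, in m); z points along the fingers, y is the line along which they close (so a half turn about z gives the same grasp; the last joint's range is limited). The gripper opens to 85 mm and grips with 20 to 120 N. Pads are 22 mm wide; open, the fingers measure 114 mm over their backs; the gripper's body (76 mm by 85 mm) begins 54 mm behind the grasp point. The pads swing forward as they close: fully open they stand 13 mm farther back than shut.
Start: joints at [1.079, 0.398, 0.045, 1.537, -0.019, 1.207, -0.051], TCP at [0.249, -0.601, 0.231] pointing down, gripper open.
Joint ranges: [-2.82, 2.82], [-0.49, 2.23], [-1.37, 1.46], [0, 2.46], [-1.36, 4.5], [0.23, 2], [-2.94, 2.94]. Speed limits (rad/s): [2.57, 2.57, 3.14, 3.14, 3.14, 3.14, 3.14].

## Interface

Orientations are given as a unit quaternion [x, y, z, w].
In Python, from rig import telemetry, cams, job, arm gives the robot as it stands. The module is installed in compiled form; this text tells all that it offers.
- The arm moves only by the tool carry_out, never from a script. Its arguments are lists of equal length, an entry for each row: "twist": the turn, a rotation vector about the tool's x, y, z each as a share of 180 degrees, from -1 to 1, a list of three; "slide": the shift along the tool's x, y, z each as a share of 300 mm, from -1 to 1, a list of three; "fingers": the gripper command: -1 is shut, 1 is fully open, values between are in proportion. A call has 1 to 12 rows; each row is the pose to reach, as a shift and turn from the pose commanded when the call began, along the tool's axes at that moment, turning the shorter way round; what a row does not reach only later rows make up. A row lasts 1/10 s, in which the tool goes at most 50 mm and 8.59 degrees, less where a joint would pass 70% of its speed; a pose out of reach is approached as far as the arm can. A call with a number of a shift or a turn outside -1 to 1 is refused whole. A call with a gripper value outside its range is refused whole. The fingers move at their own pace and stop on an object; "force" is the grip in N (left out, the last holds). Time passes only in rows, so rows that repeat a pose let the fingers close. It gives the time, the measured TCP pose, the force, the opening and the grip force at its end, in the units of the state.
- telemetry.get_obs(): the state, without advancing time (a new reading comes with each control period).
- cams.snapshot(name): name is "scene" or "top" or "wrist"; returns the picture (480x640x3 uint8, red, green, blue); there is no depth.
- cams.camera_params(name): a dict with "intrinsics" (3x3 intrinsics, pixels), "k1" (the pictures are not rectified: a ray, as slopes to the right and down, at radius r is drawn at 1 + k1 r^2 times it, then the intrinsics apply), "R" (3x3) and "t" (3): a world point X has camera coordinates R X + t. Camera axes: x right, y down, z forward; pixel columns grow to the right and rows downward; lengths in m; the calibration is good to about 2 mm. A picture is of the moment at which its call begins: read the wrist's pose just before it. camera_params takes no time and is no camera call; for the wrist camera it gives the pose at the moment of the call.
- job.sign_off(): hands the job in; it is judged then, once.
The state is a dict: "t": time; "q": joint angles; "dq": joint speeds; "tau": joint torques, N m; "tool_pos": TCP position; "ee_rot": TCP orientation; "force": force on the tool from outside, world axes, zero at the start; "moment": the same for the moment, N m; "finger_gap": finger opening in m; "gripper_force": force on a finger pad.
Only numpy, scipy, OpenCV 4.12 (cv2) and the standard library are available. Lean on these libraries where they do the work, as an engineer would, in place of code of your own. Each camera call takes 0.05 s, during which the arm holds its last target. There are 200 camera calls.

## Working session

There is one attempt and no reset: what is moved stays moved. The work goes in short steps, Python scripts to look and compute and a tool call to move; the robot and the scene stay as the last step left them, time stands still between calls to the robot, and variables do not carry over. Pictures are saved under pics/ and viewed, at most 10 in all, crops included, and the job is handed in when it is done.

Besides the shell and the picture viewer there is one more tool, called after ">>>" by a JSON object that holds its "api" and its "payload". carry_out: Moves the arm, as the interface text tells. Shift numbers are shares of 300 mm and turn numbers shares of 180 degrees, none past 1 either way. Its arguments: {"type":"object","properties":{"twist":{"type":"array","items":{"type":"array","items":{"type":"number","minimum":-1,"maximum":1}}},"slide":{"type":"array","items":{"type":"array","items":{"type":"number","minimum":-1,"maximum":1}}},"fingers":{"type":"array","items":{"type":"number"}},"force":{"type":"number"}},"required":["twist","slide","fingers"]}

```bash
mkdir -p pics
python3 - <<'E'
from rig import telemetry, cams, arm
import cv2
o=telemetry.get_obs(); print(o['t'],o['tool_pos'],o['ee_rot'],o['finger_gap'],arm.grip_point_offset)
for n in('scene','top'):
    cv2.imwrite(f'pics/{n}0.png',cams.snapshot(n)[:,:,::-1]); p=cams.camera_params(n); print(n,p)
E
```

```text
0.0 [ 0.24859484 -0.59989839  0.23025978] [ 9.80760583e-01  1.95212006e-01 -2.60351380e-04 -9.39566227e-04] 0.08566271972749427 0.0187
scene {'intrinsics': array([[484.98349123,   0.        , 323.78651219],
       [  0.        , 484.98349123, 228.75974798],
       [  0.        ,   0.        ,   1.        ]]), 'k1': -0.04208348933346554, 'R': array([[-0.4318621 , -0.90171822,  0.01998457],
       [-0.38011926,  0.16186862, -0.91066344],
       [ 0.81792693, -0.40087755, -0.41266539]]), 't': array([0.41248898, 0.27718106, 0.69828941])}
top {'intrinsics': array([[573.26286154,   0.        , 321.682348  ],
       [  0.        , 573.26286154, 249.06573384],
       [  0.        ,   0.        ,   1.        ]]), 'k1': 0.04520786304239695, 'R': array([[ 1.04803107e-02, -9.99945052e-01,  2.38204126e-04],
       [-9.76934292e-01, -1.02899474e-02, -2.13292068e-01],
       [ 2.13282799e-01,  2.00265736e-03, -9.76988453e-01]]), 't': array([0.20675189, 0.52928883, 1.14626379])}
```

View pics/scene0.png

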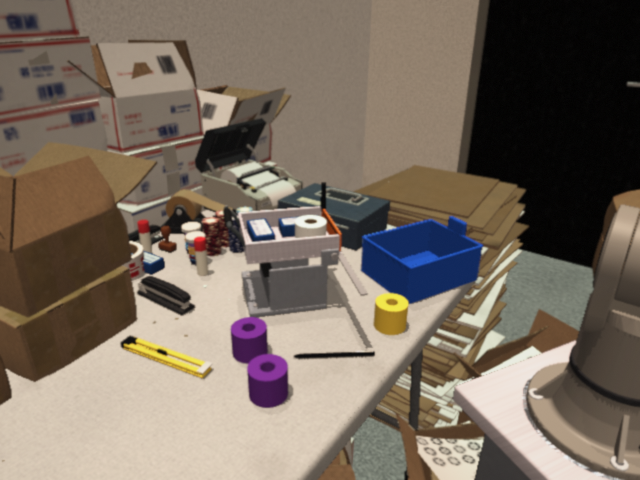

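View pics/top0.png

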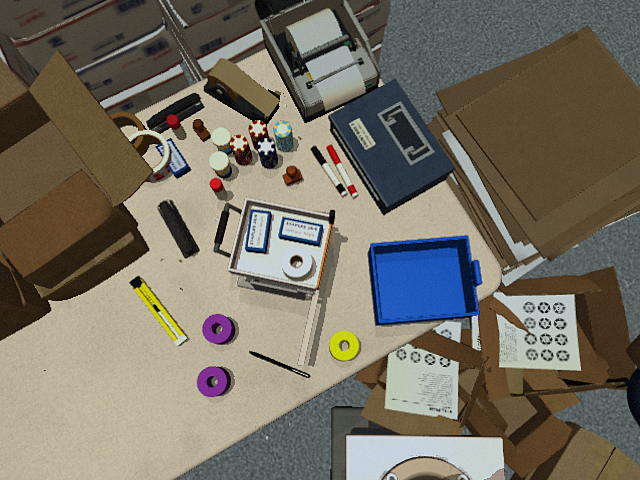

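Run:
```python
import cv2
im=cv2.imread('pics/top0.png')
cv2.imwrite('pics/c1.png',cv2.resize(im[190:310,200:360],None,fx=5,fy=5,interpolation=cv2.INTER_CUBIC))
cv2.imwrite('pics/c2.png',cv2.resize(im[225:335,355:495],None,fx=5,fy=5,interpolation=cv2.INTER_CUBIC))
```

```text
(no output)
```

View pics/c1.png

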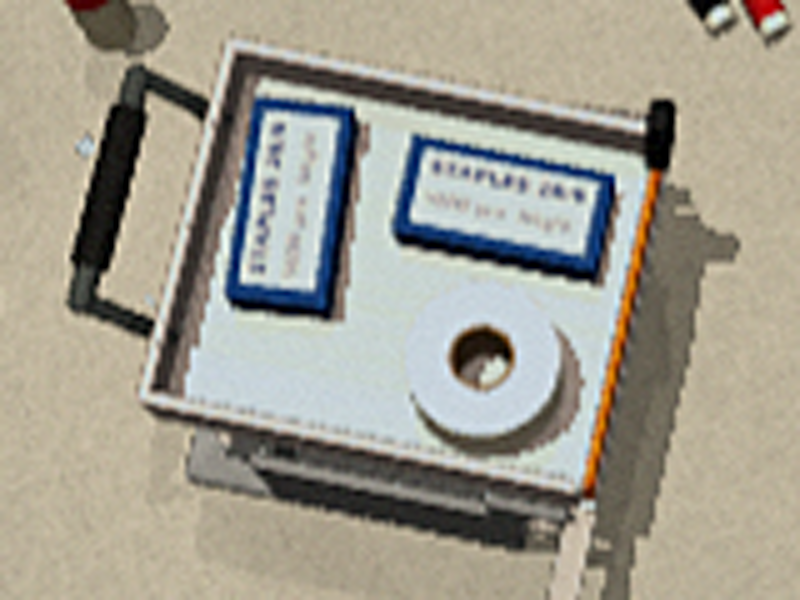

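View pics/c2.png

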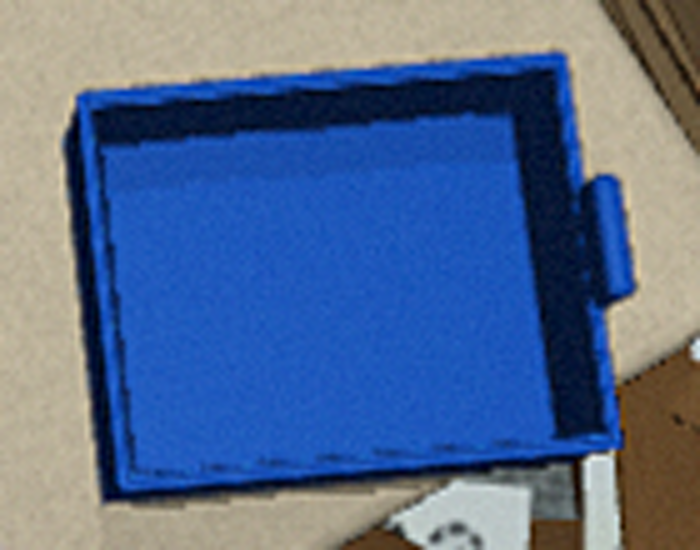

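```bash
cat > h.py <<'E'
import numpy as np, cv2
from rig import telemetry, cams
def ray(p,px):
    K=p['intrinsics']; d=(np.array(px,float)-[K[0,2],K[1,2]])/K[0,0]
    u=d.copy()
    for _ in range(20): u=d/(1+p['k1']*(u@u))
    R=p['R']; return -R.T@p['t'], R.T@np.array([*u,1])
def onz(p,px,z):
    c,d=ray(p,px); return c+d*(z-c[2])/d[2]
def proj(p,X):
    x=p['R']@np.asarray(X,float)+p['t']; u=x[:2]/x[2]; u=u*(1+p['k1']*(u@u))
    K=p['intrinsics']; return u*K[0,0]+K[:2,2]
def fit(A,B):  # local A (n,2)-> world B
    A=np.array(A);B=np.array(B)[:,:2];a=A-A.mean(0);b=B-B.mean(0)
    th=np.arctan2((a[:,0]*b[:,1]-a[:,1]*b[:,0]).sum(),(a*b).sum())
    R=np.array([[np.cos(th),-np.sin(th)],[np.sin(th),np.cos(th)]])
    t=B.mean(0)-R@A.mean(0); return th,t,B-(A@R.T+t)
E
python3 - <<'E'
from h import *
p=cams.camera_params('top'); f=lambda c,o:[(c[0]+.5)/5-.5+o[0],(c[1]+.5)/5-.5+o[1]]
o1=(200,190);o2=(355,225)
pts=[((230,42),.151,(74,149)),((145,402),.151,(-74,149)),((137,72),.183,(45,174)),((82,302),.183,(-45,174)),((663,108),.210,(62,-26.5)),((590,495),.151,(-72,-26.5))]
W=[onz(p,f(c,o1),z) for c,z,_ in pts]
th,t,r=fit([np.array(l)/1e3 for *_,l in pts],W); print('stand',np.degrees(th),t,'\n',r*1e3)
pts=[((80,95),(80,100)),((566,55),(80,-100)),((620,445),(-80,-100)),((118,488),(-80,100))]
W=[onz(p,f(c,o2),.085) for c,_ in pts]; 
th,t,r=fit([np.array(l)/1e3 for _,l in pts],W); print('bin',np.degrees(th),t,'\n',r*1e3)
print('grip',onz(p,f((615,237),o2),.115))
print('cam',ray(p,(320,240))[0])
for n,px in dict(yellow=(344,340),penL=(250,352),penR=(308,376),track=(303,365),red=(330,150),redR=(352,195)).items(): print(n,onz(p,px,.11 if n=='track' else .03))
E
```

```text
stand -10.866821478487422 [0.50767253 0.23061198] 
 [[-0.60414699 -0.13086871]
 [ 0.61463687 -1.0910224 ]
 [ 0.8518612   0.22150712]
 [-0.5560409  -0.26589405]
 [ 2.13480796  0.35983077]
 [-2.44111815  0.90644727]]
bin 5.310267752312558 [0.46294374 0.00518496] 
 [[ 0.18846885 -0.21236888]
 [ 0.6043286  -0.56749997]
 [ 0.13135495 -0.00096182]
 [-0.9241524   0.78083066]]
grip [ 0.47139415 -0.09574114  0.115     ]
cam [0.27043523 0.20989131 1.23273035]
yellow [0.34053247 0.16406821 0.03      ]
penL [0.31419199 0.3578889  0.03      ]
penR [0.2671447  0.23753957 0.03      ]
track [0.28776349 0.24560979 0.11      ]
red [0.75915182 0.19618989 0.03      ]
redR [0.6549652  0.14719166 0.03      ]
```

>>> {"api": "carry_out", "payload": {"twist": [[0,0,0.095],[0,0,0.095],[0,0,0.095],[0,0,0.095],[0,0,0.095],[0,0,0.095],[0,0,0.095]], "slide": [[0.66,-0.63,0],[0.66,-0.63,0],[0.66,-0.63,0],[0.66,-0.63,0],[0.66,-0.63,0],[0.66,-0.63,0],[0.66,-0.63,0]], "fingers": [1,1,1,1,1,1,1], "force": 60}}

```text
t: 0.8
tool_pos: [0.3616, -0.3457, 0.2311]
ee_rot: [0.999, 0.051, 0.0, -0.001]
force: [0.8, -0.3, -0.9]
finger_gap: 0.0855
gripper_force: 0.0
```

```bash
cat >> h.py <<'E'
from scipy.spatial.transform import Rotation as Ro
TH,T=np.radians(-10.87),np.array([.5077,.2306])
def st(x,y):  # stand mm -> world
    c,s=np.cos(TH),np.sin(TH); return np.array([c*x-s*y,s*x+c*y])/1e3+T
def go(pos,yaw=None,rot=None):
    o=telemetry.get_obs(); R=Ro.from_quat(o['ee_rot'])
    G=rot if rot is not None else Ro.from_euler('ZX',[yaw,180],degrees=True)
    tw=(R.inv()*G).as_rotvec()/np.pi; sl=R.inv().apply(np.array(pos)-o['tool_pos'])/.3
    print('twist',tw.round(4),'slide',sl.round(4))
def say():
    o=telemetry.get_obs(); print('t',round(o['t'],2),o['tool_pos'].round(4) if hasattr(o['tool_pos'],'round') else o['tool_pos'],'yaw',Ro.from_quat(o['ee_rot']).as_euler('ZYX',degrees=True).round(2),'q',np.round(o['q'],2),'F',np.round(o['force'],1),'gap',round(o['finger_gap'],4),o['gripper_force'])
E
python3 -c "
from h import *
say();go([.472,-.096,.19],5.31)"
```

```text
t 0.8 [ 0.3616 -0.3457  0.2311] yaw [ 5.860e+00 -3.000e-02 -1.799e+02] q [ 0.72  0.13 -0.04  1.88  0.    1.13 -0.8 ] F [ 0.8 -0.3 -0.9] gap 0.0855 0.0
twist [-0.0005 -0.0002  0.0031] slide [ 0.4511 -0.7902  0.1388]
```

>>> {"api": "carry_out", "payload": {"twist": [[0,0,0.003],[0,0,0.003],[0,0,0.003],[0,0,0.003],[0,0,0.003],[0,0,0.003],[0,0,0.003],[0,0,0.003],[0,0,0.003],[0,0,0.003],[0,0,0.003]], "slide": [[0.451,-0.79,0.13],[0.451,-0.79,0.13],[0.451,-0.79,0.13],[0.451,-0.79,0.13],[0.451,-0.79,0.13],[0.451,-0.79,0.13],[0.451,-0.79,0.3],[0.451,-0.79,0.4],[0.451,-0.79,0.477],[0.451,-0.79,0.477],[0.451,-0.79,0.477]], "fingers": [1,1,1,1,1,1,1,1,1,1,1]}}

```text
t: 1.9
tool_pos: [0.4719, -0.1023, 0.0883]
ee_rot: [0.999, 0.042, -0.0, 0.0]
force: [-0.3, 0.2, 0.1]
finger_gap: 0.0851
gripper_force: 0.0
```

>>> {"api": "carry_out", "payload": {"twist": [[0,0,0],[0,0,0],[0,0,0],[0,0,0],[0,0,0],[0,0,0],[0,0,0],[0,0,0]], "slide": [[0,0,0],[0,0,0],[0,0,0],[0,0,0],[0,0,0],[0,0,0],[0,0,0],[0,0,0]], "fingers": [-1,-1,-1,-1,-1,-1,-1,-1], "force": 60}}

```text
t: 2.7
tool_pos: [0.4722, -0.0992, 0.0891]
ee_rot: [0.999, 0.043, 0.0, -0.001]
force: [-1.6, 4.7, 7.2]
finger_gap: 0.0107
gripper_force: 58.6
```

```bash
python3 -c "
from h import *
say();g=st(0,-201.5);print(g)
go([*st(0,-221),.088],-10.87);go([*g,.088],-10.87)"
```

```text
t 2.7 [ 0.4722 -0.0992  0.0891] yaw [ 4.9400e+00 -3.0000e-02 -1.7988e+02] q [ 0.35  0.28 -0.27  2.07  0.1   0.81 -1.46] F [-1.6  4.7  7.2] gap 0.0107 58.599382638931274
[0.46970088 0.0327154 ]
twist [-0.0007 -0.0001  0.0878] slide [ 0.0119 -0.3763  0.0043]
twist [-0.0007 -0.0001  0.0878] slide [ 0.0296 -0.4389  0.0045]
```

>>> {"api": "carry_out", "payload": {"twist": [[0,0,0.015],[0,0,0.03],[0,0,0.045],[0,0,0.06],[0,0,0.075],[0,0,0.088],[0,0,0.088],[0,0,0.088]], "slide": [[0.002,-0.06,0],[0.004,-0.12,0],[0.006,-0.19,0],[0.008,-0.25,0],[0.01,-0.31,0],[0.012,-0.35,0],[0.012,-0.376,0],[0.012,-0.376,0]], "fingers": [-1,-1,-1,-1,-1,-1,-1,-1]}}

```text
t: 3.5
tool_pos: [0.4664, 0.0108, 0.089]
ee_rot: [0.995, -0.095, 0.001, 0.001]
force: [-1.0, -0.0, 6.7]
finger_gap: 0.011
gripper_force: 60.5
```

Run:
```python
from h import *
say()
im=cams.snapshot('top')[:,:,::-1]; cv2.imwrite('pics/c3.png',cv2.resize(im[190:340,250:450],None,fx=4,fy=4,interpolation=cv2.INTER_CUBIC))
go([*st(0,-201.5),.088],-10.87)
```

```text
t 3.5 [0.4664 0.0108 0.089 ] yaw [-1.0930e+01 -9.0000e-02  1.7992e+02] q [ 0.13  0.25 -0.28  2.1   0.1   0.8  -1.97] F [-1.  -0.   6.7] gap 0.011 60.51867663860321
twist [ 0.0003 -0.0005 -0.0005] slide [-0.0031 -0.0739  0.0034]
```

View pics/c3.png

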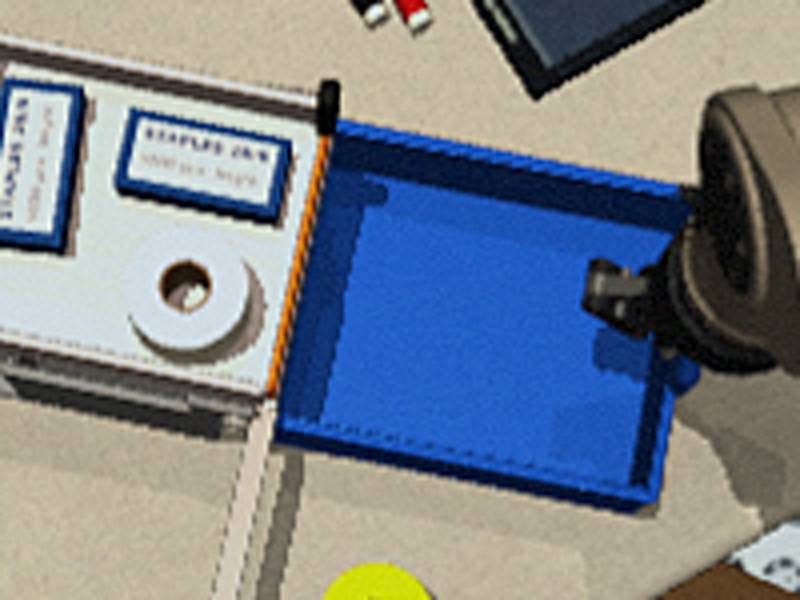

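>>> {"api": "carry_out", "payload": {"twist": [[0,0,0],[0,0,0],[0,0,0],[0,0,0],[0,0,0],[0,0,0],[0,0,0]], "slide": [[-0.001,-0.02,0],[-0.002,-0.035,0],[-0.003,-0.05,0],[-0.003,-0.06,0],[-0.003,-0.065,0],[-0.003,-0.07,0],[-0.003,-0.07,0]], "fingers": [-1,-1,-1,-1,-1,-1,-1]}}

```text
t: 4.25
tool_pos: [0.4693, 0.0281, 0.089]
ee_rot: [0.995, -0.097, 0.0, 0.002]
force: [-2.7, -7.6, 7.5]
finger_gap: 0.0109
gripper_force: 60.8
```

```bash
python3 -c "
from h import *
say();go([*st(0,-201.5),.088],-10.87)"
```

```text
t 4.25 [0.4693 0.0281 0.089 ] yaw [-1.1080e+01 -6.0000e-02  1.7972e+02] q [ 0.1   0.26 -0.29  2.1   0.11  0.8  -2.02] F [-2.7 -7.6  7.5] gap 0.0109 60.849173069000244
twist [ 0.0015 -0.0004 -0.0011] slide [-0.0015 -0.0153  0.0033]
```

>>> {"api": "carry_out", "payload": {"twist": [[0,0,0],[0,0,0],[0,0,0],[0,0,0]], "slide": [[0,-0.007,0],[0,-0.013,0],[0,-0.013,0],[0,-0.013,0]], "fingers": [-1,-1,-1,-1]}}

```text
t: 4.65
tool_pos: [0.47, 0.032, 0.089]
ee_rot: [0.995, -0.097, 0.0, 0.002]
force: [-1.2, -8.0, 9.1]
finger_gap: 0.0106
gripper_force: 60.8
```

```bash
python3 -c "
from h import *
say();go([*st(0,-201.5),.088],-10.87)"
```

```text
t 4.65 [0.47  0.032 0.089] yaw [-1.1080e+01 -7.0000e-02  1.7973e+02] q [ 0.1   0.26 -0.29  2.09  0.11  0.8  -2.03] F [-1.2 -8.   9.1] gap 0.0106 60.84737241268158
twist [ 0.0015 -0.0004 -0.0012] slide [-0.0015 -0.0023  0.0035]
```

>>> {"api": "carry_out", "payload": {"twist": [[0,0,0],[0,0,0],[0,0,0],[0,0,0],[0,0,0]], "slide": [[0,-0.004,0],[0,-0.008,0],[0,-0.012,0],[0,-0.012,0],[0,-0.012,0]], "fingers": [-1,-1,-1,-1,-1]}}

```text
t: 5.15
tool_pos: [0.4702, 0.0332, 0.089]
ee_rot: [0.995, -0.097, -0.0, 0.004]
force: [-2.6, -13.3, 11.0]
finger_gap: 0.0107
gripper_force: 61.2
```

```bash
python3 -c "
from h import *
say();go([*st(0,-201.5),.088],-10.87)"
```

```text
t 5.15 [0.4702 0.0332 0.089 ] yaw [-1.1150e+01 -3.0000e-02  1.7955e+02] q [ 0.09  0.26 -0.29  2.09  0.11  0.8  -2.04] F [ -2.6 -13.3  11. ] gap 0.0107 61.15900218486786
twist [ 0.0025 -0.0001 -0.0016] slide [-0.0014  0.0019  0.0034]
```

>>> {"api": "carry_out", "payload": {"twist": [[0,0,0.001],[0,0,0.001],[0,0,0.001],[0,0,0.001],[0,0,0.001],[0,0,0.001],[0,0,0.001],[0,0,0.001]], "slide": [[0,-0.006,0],[0,-0.006,0],[0,-0.006,0],[0,-0.006,0],[0,-0.006,0],[0,-0.006,0],[0,-0.006,0],[0,-0.006,-0.1]], "fingers": [-1,-1,-1,0.3,0.3,0.3,0.3,0.3]}}

```text
t: 5.95
tool_pos: [0.4673, 0.0413, 0.1153]
ee_rot: [0.995, -0.097, -0.004, 0.001]
force: [0.3, 0.2, 1.0]
finger_gap: 0.0553
gripper_force: 0.0
```

>>> {"api": "carry_out", "payload": {"twist": [[0,0,0],[0,0,0],[0,0,0],[0,0,0],[0,0,0],[0,0,0]], "slide": [[0,0,-0.15],[0,0,-0.3],[0,0,-0.45],[0,0,-0.52],[0,0.2,-0.52],[0,0.2,-0.52]], "fingers": [0.3,0.3,0.3,0.3,0.3,0.3]}}

```text
t: 6.55
tool_pos: [0.4585, -0.0222, 0.2749]
ee_rot: [0.995, -0.1, 0.001, 0.002]
force: [0.8, -0.4, -0.9]
finger_gap: 0.0554
gripper_force: 0.0
```

Run:
```python
from h import *
say()
im=cams.snapshot('top')[:,:,::-1]; cv2.imwrite('pics/c4.png',cv2.resize(im[200:340,260:440],None,fx=4,fy=4,interpolation=cv2.INTER_CUBIC))
go([*st(62,-26.5),.26],-10.87);go([*st(62,-26.5),.185],-10.87)
```

```text
t 6.55 [ 0.4585 -0.0222  0.2749] yaw [-1.1440e+01 -9.0000e-02  1.7983e+02] q [ 0.19  0.02 -0.24  1.9   0.01  1.21 -1.82] F [ 0.8 -0.4 -0.9] gap 0.0554 0.0
twist [ 0.0007 -0.     -0.0035] slide [ 0.2015 -0.7723  0.0457]
twist [ 0.0007 -0.     -0.0035] slide [ 0.2014 -0.7729  0.2957]
```

View pics/c4.png

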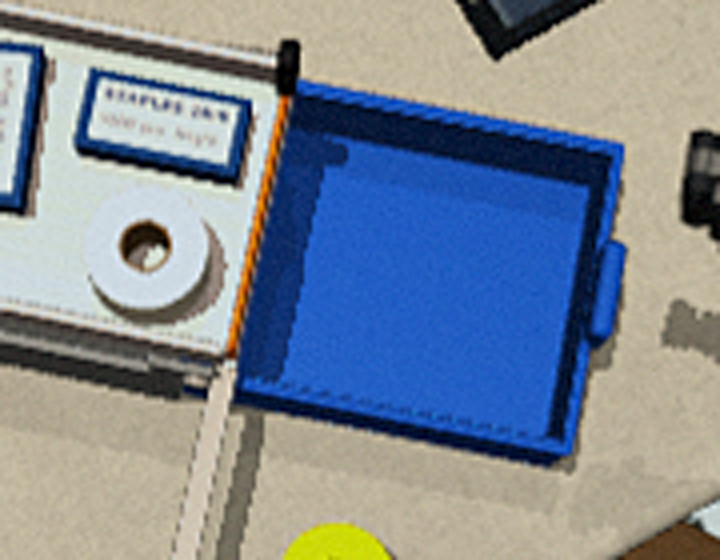

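Run:
```python
from h import *
p=cams.camera_params('top'); f=lambda c:[(c[0]+.5)/4-.5+260,(c[1]+.5)/4-.5+200]
c,s=np.cos(TH),np.sin(TH)
for n,q,z in [('r+',(623,147),.085),('r-',(572,456),.085),('edge+',(300,86),.085),('tab',(290,53),.21)]:
    d=onz(p,f(q),z)[:2]-T; print(n,(1e3*np.array([c*d[0]+s*d[1],-s*d[0]+c*d[1]])).round(1))
```

```text
r+ [  81.  -199.1]
r- [ -80.7 -200.2]
edge+ [ 79.9 -30. ]
tab [ 60.8 -26.2]
```

>>> {"api": "carry_out", "payload": {"twist": [[0,0,-0.003],[0,0,-0.003],[0,0,-0.003],[0,0,-0.003],[0,0,-0.003],[0,0,-0.003],[0,0,-0.003],[0,0,-0.003],[0,0,-0.003],[0,0,-0.003]], "slide": [[0.2,-0.772,0.04],[0.2,-0.772,0.04],[0.2,-0.772,0.04],[0.2,-0.772,0.04],[0.2,-0.772,0.04],[0.2,-0.772,0.04],[0.2,-0.772,0.04],[0.2,-0.772,0.17],[0.2,-0.772,0.295],[0.2,-0.772,0.295]], "fingers": [0.3,0.3,0.3,0.3,0.3,0.3,0.3,0.3,0.3,0.3]}}

```text
t: 7.6
tool_pos: [0.5587, 0.1946, 0.1805]
ee_rot: [0.996, -0.093, -0.005, 0.003]
force: [-1.6, -0.6, -0.6]
finger_gap: 0.0555
gripper_force: 0.0
```

>>> {"api": "carry_out", "payload": {"twist": [[0,0,0],[0,0,0],[0,0,0],[0,0,0],[0,0,0],[0,0,0]], "slide": [[0,0,0],[0,0,0],[0,0,0],[0,0,0],[0,0,0],[0,0,0]], "fingers": [-1,-1,-1,-1,-1,-1], "force": 25}}

```text
t: 8.2
tool_pos: [0.5635, 0.194, 0.1882]
ee_rot: [0.996, -0.094, 0.001, 0.003]
force: [-3.4, -6.8, 8.2]
finger_gap: 0.0091
gripper_force: 29.8
```

Run:
```python
from h import *
say()
go([*st(62,-26.5),.185],-10.87);go([*st(-82,-26.5),.185],-10.87)
```

```text
t 8.2 [0.5635 0.194  0.1882] yaw [-1.080e+01 -1.300e-01  1.797e+02] q [-0.1   0.36 -0.39  1.71  0.16  1.1  -2.3 ] F [-3.4 -6.8  8.2] gap 0.0091 29.84979271888733
twist [ 0.0016 -0.0007  0.0004] slide [0.0009 0.0036 0.0108]
twist [ 0.0016 -0.0007  0.0004] slide [-0.4791  0.0029  0.0097]
```

>>> {"api": "carry_out", "payload": {"twist": [[0,0,0],[0,0,0],[0,0,0],[0,0,0],[0,0,0],[0,0,0],[0,0,0],[0,0,0],[0,0,0],[0,0,0],[0,0,0]], "slide": [[-0.03,0,0],[-0.08,0,0],[-0.14,0,0],[-0.2,0,0],[-0.26,0,0],[-0.32,0,0],[-0.38,0,0],[-0.43,0,0],[-0.465,0,0],[-0.485,0,0],[-0.485,0,0]], "fingers": [-1,-1,-1,-1,-1,-1,-1,-1,-1,-1,-1]}}

```text
t: 9.3
tool_pos: [0.4222, 0.2224, 0.1883]
ee_rot: [0.996, -0.093, 0.003, 0.001]
force: [1.8, -6.2, 5.2]
finger_gap: 0.0092
gripper_force: 29.7
```

Run:
```python
from h import *
say()
go([*st(-82,-26.5),.185],-10.87)
```

```text
t 9.3 [0.4222 0.2224 0.1883] yaw [-10.71  -0.4  179.9 ] q [-0.15  0.15 -0.46  1.98  0.08  1.03 -2.41] F [ 1.8 -6.2  5.2] gap 0.0092 29.66717004776001
twist [ 0.0006 -0.0022  0.0009] slide [0.0014 0.0077 0.0111]
```

>>> {"api": "carry_out", "payload": {"twist": [[0,0,0],[0,0,0],[0,0,0],[0,0,0]], "slide": [[-0.006,0,0],[-0.012,0,0],[-0.015,0,0],[-0.015,0,0]], "fingers": [-1,-1,-1,-1]}}

```text
t: 9.7
tool_pos: [0.4218, 0.2224, 0.1886]
ee_rot: [0.996, -0.094, 0.007, 0.0]
force: [11.2, -6.6, 0.3]
finger_gap: 0.0093
gripper_force: 29.0
```

>>> {"api": "carry_out", "payload": {"twist": [[0,0,0],[0,0,0],[0,0,0],[0,0,0],[0,0,0],[0,0,0],[0,0,0],[0,0,0]], "slide": [[0,0,0],[0,0,0],[0,0,0],[0,0,0],[0,0,-0.15],[0,0,-0.3],[0,0,-0.45],[0,0,-0.45]], "fingers": [0,0,0,0,0,0,0,0]}}

```text
t: 10.5
tool_pos: [0.4179, 0.2282, 0.3272]
ee_rot: [0.996, -0.092, 0.005, -0.003]
force: [-0.2, -0.3, -0.2]
finger_gap: 0.0423
gripper_force: 0.0
```

Run:
```python
from h import *
say()
im=cams.snapshot('top')[:,:,::-1]; cv2.imwrite('pics/t5.png',im)
h=st(0,174);print(h)
go([*h,.32],-10.87); go([*h,.157],-10.87); go([*h,.157],169.13)
```

```text
t 10.5 [0.4179 0.2282 0.3272] yaw [ -10.57   -0.57 -179.56] q [-0.13  0.03 -0.46  1.79  0.01  1.32 -2.36] F [-0.2 -0.3 -0.2] gap 0.0423 0.0
[0.54051314 0.40147802]
twist [-0.0013 -0.0018  0.0017] slide [ 0.2995 -0.6472  0.0173]
twist [-0.0013 -0.0018  0.0017] slide [ 0.2965 -0.645   0.5606]
twist [ 0.0028 -0.002  -0.9983] slide [ 0.2965 -0.645   0.5606]
```

>>> {"api": "carry_out", "payload": {"twist": [[-0.001,-0.002,0.002],[-0.001,-0.002,0.002],[-0.001,-0.002,0.002],[-0.001,-0.002,0.002],[-0.001,-0.002,0.002],[-0.001,-0.002,0.002],[-0.001,-0.002,0.002],[-0.001,-0.002,0.002],[-0.001,-0.002,0.002],[-0.001,-0.002,0.002]], "slide": [[0.299,-0.647,0.2],[0.299,-0.647,0.2],[0.299,-0.647,0.2],[0.299,-0.647,0.2],[0.299,-0.647,0.2],[0.299,-0.647,0.2],[0.299,-0.647,0.2],[0.299,-0.647,0.2],[0.299,-0.647,0.3],[0.299,-0.647,0.3]], "fingers": [0.2,0.2,0.2,0.2,0.2,0.2,0.2,0.2,0.2,0.2]}}

```text
t: 11.55
tool_pos: [0.5375, 0.3969, 0.2278]
ee_rot: [0.995, -0.096, -0.005, 0.004]
force: [-0.8, -1.0, -1.3]
finger_gap: 0.0511
gripper_force: 0.0
```

Run:
```python
from h import *
say()
p=cams.camera_params('wrist'); im=cams.snapshot('wrist')[:,:,::-1].copy(); cv2.imwrite('pics/w6.png',im)
print(proj(p,[*st(0,174),.183]),proj(p,[*st(45,174),.183]),proj(p,[*st(-45,174),.183]))
h=st(0,174); go([*h,.157],-10.87)
```

```text
t 11.55 [0.5375 0.3969 0.2278] yaw [-11.01   0.54 179.48] q [-0.35  0.48 -0.5   1.47  0.23  1.27 -2.64] F [-0.8 -1.  -1.3] gap 0.0511 0.0
[310.84048567 266.18722412] [310.00317223 186.59543654] [311.62509197 336.11413573]
twist [ 0.0022  0.0025 -0.0008] slide [ 0.0069 -0.0155  0.242 ]
```

View pics/w6.png

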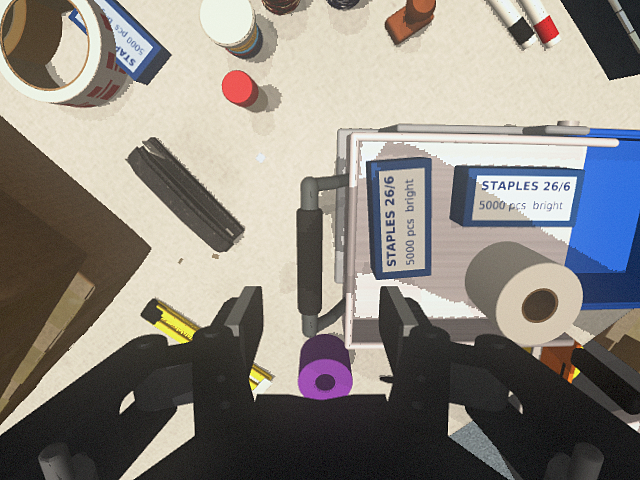

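The wrist view shows the handle bar from (310,183) to (310,330), within a few pixels of the predicted position and between the fingers. The mouth is open and the pieces have not moved.

>>> {"api": "carry_out", "payload": {"twist": [[0.002,0.002,0],[0.002,0.002,0],[0.002,0.002,0],[0.002,0.002,0],[0.002,0.002,0]], "slide": [[0.007,-0.015,0.08],[0.007,-0.015,0.16],[0.007,-0.015,0.24],[0.007,-0.015,0.24],[0.007,-0.015,0.24]], "fingers": [0.2,0.2,0.2,0.2,0.2]}}

```text
t: 12.1
tool_pos: [0.5421, 0.4038, 0.1602]
ee_rot: [0.995, -0.096, 0.001, -0.002]
force: [0.9, 0.2, 1.7]
finger_gap: 0.051
gripper_force: 0.0
```

>>> {"api": "carry_out", "payload": {"twist": [[0,0,0],[0,0,0],[0,0,0],[0,0,0],[0,0,0],[0,0,0]], "slide": [[0,0,0],[0,0,0],[0,0,0],[0,0,0],[0,0,0],[0,0,0]], "fingers": [-1,-1,-1,-1,-1,-1], "force": 40}}

```text
t: 12.7
tool_pos: [0.542, 0.4026, 0.1605]
ee_rot: [0.995, -0.096, 0.001, -0.001]
force: [-2.5, -3.5, 5.7]
finger_gap: 0.0137
gripper_force: 39.0
```

Run:
```python
from h import *
say()
h0=st(0,174); o=telemetry.get_obs(); R=Ro.from_quat(o['ee_rot'])
a0=np.arctan2(61,186)
for a in (0,.1,.2,.3,.4,.5,.6,.7,.8,.9,1.0,1.1,1.13):
    P=lambda a:np.array([*st(0,-12+195.8*np.cos(a0+a)),(115+195.8*np.sin(a0+a))/1e3])
    print(a,(R.inv().apply(P(a)-P(0))/.3).round(3))
```

```text
t 12.7 [0.542  0.4026 0.1605] yaw [-1.1030e+01 -7.0000e-02 -1.7993e+02] q [-0.36  0.53 -0.49  1.54  0.27  1.13 -2.67] F [-2.5 -3.5  5.7] gap 0.0137 39.04399573802948
0 [0. 0. 0.]
0.1 [ 0.     0.023 -0.061]
0.2 [ 0.     0.053 -0.119]
0.3 [ 0.     0.088 -0.174]
0.4 [ 0.001  0.128 -0.226]
0.5 [ 0.001  0.173 -0.273]
0.6 [ 0.001  0.223 -0.315]
0.7 [ 0.001  0.276 -0.352]
0.8 [ 0.001  0.333 -0.384]
0.9 [ 0.002  0.393 -0.409]
1.0 [ 0.002  0.456 -0.429]
1.1 [ 0.002  0.52  -0.442]
1.13 [ 0.002  0.539 -0.445]
```

>>> {"api": "carry_out", "payload": {"twist": [[0,0,0],[0,0,0],[0,0,0],[0,0,0],[0,0,0],[0,0,0],[0,0,0],[0,0,0],[0,0,0]], "slide": [[0,0.011,-0.031],[0,0.023,-0.061],[0,0.037,-0.09],[0,0.053,-0.119],[0,0.07,-0.147],[0,0.088,-0.174],[0,0.108,-0.2],[0,0.128,-0.226],[0,0.128,-0.226]], "fingers": [-1,-1,-1,-1,-1,-1,-1,-1,-1]}}

```text
t: 13.6
tool_pos: [0.5347, 0.3666, 0.2287]
ee_rot: [0.995, -0.096, 0.001, -0.003]
force: [3.8, 5.3, -1.5]
finger_gap: 0.0134
gripper_force: 39.4
```

```bash
cat > arc.py <<'E'
from h import *
import sys
o=telemetry.get_obs(); R=Ro.from_quat(o['ee_rot']); say()
a0=np.arctan2(61,186); c,s=np.cos(TH),np.sin(TH); d=np.array(o['tool_pos'][:2])-T
y=-s*d[0]+c*d[1]; print('angle now',np.arctan2(o['tool_pos'][2]+.0187-.115,y+.012)-a0)
P=lambda a:np.array([*st(0,-12+195.8*np.cos(a0+a)),(115+195.8*np.sin(a0+a))/1e3])
b=float(sys.argv[1])
for a in map(float,sys.argv[2:]): print(a,(R.inv().apply(P(a)-P(b))/.3).round(3))
E
python3 arc.py .4 .45 .5 .55 .6 .65 .7 .75 .8
```

```text
t 13.6 [0.5347 0.3666 0.2287] yaw [-1.0990e+01 -1.3000e-01 -1.7962e+02] q [-0.3   0.43 -0.51  1.54  0.21  1.22 -2.6 ] F [ 3.8  5.3 -1.5] gap 0.0134 39.40973103046417
angle now 0.4038854841436844
0.45 [ 0.     0.022 -0.024]
0.5 [ 0.     0.045 -0.047]
0.55 [ 0.     0.069 -0.069]
0.6 [ 0.     0.094 -0.09 ]
0.65 [ 0.     0.121 -0.109]
0.7 [ 0.001  0.148 -0.127]
0.75 [ 0.001  0.176 -0.144]
0.8 [ 0.001  0.205 -0.159]
```

Tracking the arc well; now slowly through the sliding range.

>>> {"api": "carry_out", "payload": {"twist": [[0,0,0],[0,0,0],[0,0,0],[0,0,0],[0,0,0],[0,0,0],[0,0,0],[0,0,0],[0,0,0],[0,0,0],[0,0,0],[0,0,0]], "slide": [[0,0.011,-0.012],[0,0.022,-0.024],[0,0.033,-0.036],[0,0.045,-0.047],[0,0.057,-0.058],[0,0.069,-0.069],[0,0.082,-0.08],[0,0.094,-0.09],[0,0.107,-0.1],[0,0.121,-0.109],[0,0.121,-0.109],[0,0.121,-0.109]], "fingers": [-1,-1,-1,-1,-1,-1,-1,-1,-1,-1,-1,-1]}}

```text
t: 14.8
tool_pos: [0.5281, 0.3336, 0.2616]
ee_rot: [0.995, -0.095, 0.002, -0.005]
force: [3.6, 5.5, 2.8]
finger_gap: 0.0137
gripper_force: 39.2
```

```bash
python3 arc.py .65 .7 .75 .8 .85 .9 .95 1.0 1.05 1.1 1.13
```

```text
t 14.8 [0.5281 0.3336 0.2616] yaw [ -10.88   -0.2  -179.39] q [-0.24  0.36 -0.51  1.56  0.18  1.26 -2.54] F [3.6 5.5 2.8] gap 0.0137 39.2418497800827
angle now 0.6379278082720976
0.7 [ 0.     0.027 -0.018]
0.75 [ 0.     0.055 -0.035]
0.8 [ 0.     0.084 -0.05 ]
0.85 [ 0.     0.113 -0.064]
0.9 [ 0.     0.144 -0.077]
0.95 [ 0.     0.174 -0.087]
1.0 [ 0.     0.206 -0.097]
1.05 [ 0.     0.237 -0.104]
1.1 [ 0.     0.269 -0.111]
1.13 [ 0.     0.289 -0.114]
```

>>> {"api": "carry_out", "payload": {"twist": [[0,0,0],[0,0,0],[0,0,0],[0,0,0],[0,0,0],[0,0,0],[0,0,0],[0,0,0],[0,0,0],[0,0,0],[0,0,0],[0,0,0]], "slide": [[0,0.027,-0.018],[0,0.055,-0.035],[0,0.084,-0.05],[0,0.113,-0.064],[0,0.144,-0.077],[0,0.174,-0.087],[0,0.206,-0.097],[0,0.237,-0.104],[0,0.269,-0.111],[0,0.281,-0.113],[0,0.281,-0.113],[0,0.281,-0.113]], "fingers": [-1,-1,-1,-1,-1,-1,-1,-1,-1,-1,-1,-1]}}

```text
t: 16.0
tool_pos: [0.5115, 0.2509, 0.2971]
ee_rot: [0.996, -0.095, 0.002, -0.005]
force: [0.2, 4.3, 12.4]
finger_gap: 0.0131
gripper_force: 42.6
```

>>> {"api": "carry_out", "payload": {"twist": [[0,0,0],[0,0,0],[0,0,0],[0,0,0],[0,0,0],[0,0,0]], "slide": [[0,0,0],[0,0,0],[0,0,0],[0,0,0],[0,0,0],[0,0,0]], "fingers": [-1,-1,-1,-1,-1,-1]}}

```text
t: 16.6
tool_pos: [0.5115, 0.251, 0.2971]
ee_rot: [0.996, -0.094, 0.002, -0.005]
force: [0.2, 3.5, 12.2]
finger_gap: 0.0134
gripper_force: 42.6
```

```bash
python3 arc.py 1.12 1.05 1.0 .95 .9 .85 .8 .75 .7 .6 .5 .4 .3 .2 .1 .05 0; python3 -c "
from h import *
a=cams.snapshot('scene')[180:330,200:500,::-1];b=cams.snapshot('top')[190:340,200:500,::-1]
cv2.imwrite('pics/d7.png',cv2.resize(np.vstack([a,b]),None,fx=2,fy=2,interpolation=cv2.INTER_CUBIC))"
```

```text
t 16.6 [0.5115 0.251  0.2971] yaw [ -10.84   -0.22 -179.43] q [-0.12  0.23 -0.49  1.64  0.11  1.29 -2.39] F [ 0.2  3.5 12.2] gap 0.0134 42.61605441570282
angle now 1.0921562880917226
1.05 [-0.    -0.045  0.008]
1.0 [-0.    -0.077  0.016]
0.95 [-0.    -0.108  0.025]
0.9 [-0.    -0.139  0.036]
0.85 [-0.    -0.169  0.048]
0.8 [-0.    -0.198  0.062]
0.75 [-0.    -0.227  0.078]
0.7 [-0.    -0.255  0.094]
0.6 [-0.    -0.309  0.132]
0.5 [-0.    -0.358  0.175]
0.4 [-0.001 -0.403  0.222]
0.3 [-0.001 -0.443  0.274]
0.2 [-0.001 -0.477  0.329]
0.1 [-0.001 -0.506  0.388]
0.05 [-0.001 -0.518  0.418]
0.0 [-0.001 -0.529  0.449]
```

View pics/d7.png

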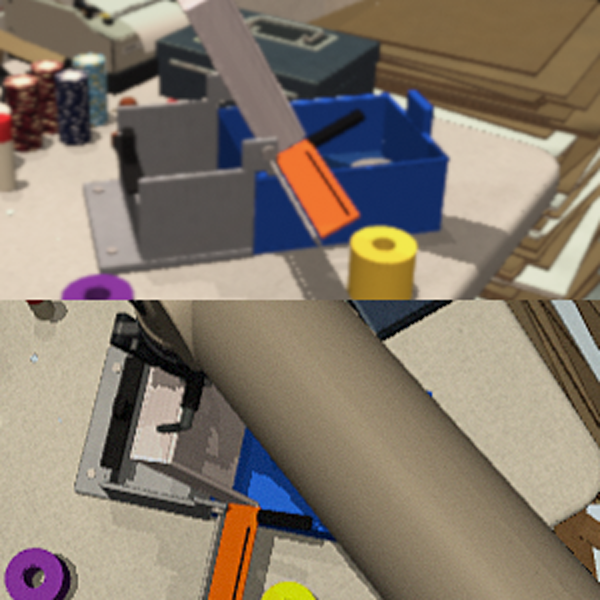

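>>> {"api": "carry_out", "payload": {"twist": [[0,0,0],[0,0,0],[0,0,0],[0,0,0],[0,0,0],[0,0,0],[0,0,0],[0,0,0],[0,0,0],[0,0,0],[0,0,0]], "slide": [[0,-0.022,0.004],[0,-0.045,0.008],[0,-0.077,0.016],[0,-0.108,0.025],[0,-0.139,0.036],[0,-0.169,0.048],[0,-0.198,0.062],[0,-0.227,0.078],[0,-0.255,0.094],[0,-0.282,0.113],[0,-0.309,0.132]], "fingers": [-1,-1,-1,-1,-1,-1,-1,-1,-1,-1,-1]}}

```text
t: 17.8
tool_pos: [0.5292, 0.339, 0.2546]
ee_rot: [0.995, -0.095, 0.001, -0.002]
force: [2.5, -0.6, 2.0]
finger_gap: 0.0134
gripper_force: 44.6
```

```bash
python3 arc.py .6 .55 .5 .45 .4 .35 .3 .25 .2 .15 .1 .05 0
```

```text
t 17.8 [0.5292 0.339  0.2546] yaw [-1.094e+01 -1.000e-01 -1.798e+02] q [-0.25  0.38 -0.51  1.55  0.19  1.26 -2.55] F [ 2.5 -0.6  2. ] gap 0.0134 44.6435022354126
angle now 0.5950998850671548
0.55 [-0.    -0.025  0.021]
0.5 [-0.    -0.05   0.042]
0.45 [-0.    -0.073  0.065]
0.4 [-0.    -0.095  0.09 ]
0.35 [-0.    -0.115  0.115]
0.3 [-0.    -0.135  0.141]
0.25 [-0.    -0.153  0.168]
0.2 [-0.001 -0.17   0.196]
0.15 [-0.001 -0.185  0.225]
0.1 [-0.001 -0.199  0.254]
0.05 [-0.001 -0.211  0.285]
0.0 [-0.001 -0.222  0.315]
```

>>> {"api": "carry_out", "payload": {"twist": [[0,0,0],[0,0,0],[0,0,0],[0,0,0],[0,0,0],[0,0,0],[0,0,0],[0,0,0],[0,0,0],[0,0,0],[0,0,0],[0,0,0]], "slide": [[0,-0.025,0.021],[0,-0.05,0.042],[0,-0.073,0.065],[0,-0.095,0.09],[0,-0.115,0.115],[0,-0.135,0.141],[0,-0.153,0.168],[0,-0.17,0.196],[0,-0.185,0.225],[0,-0.199,0.254],[0,-0.211,0.285],[0,-0.222,0.313]], "fingers": [-1,-1,-1,-1,-1,-1,-1,-1,-1,-1,-1,-1]}}

```text
t: 19.0
tool_pos: [0.5419, 0.4027, 0.1585]
ee_rot: [0.995, -0.096, -0.0, -0.0]
force: [-4.1, -13.6, 41.1]
finger_gap: 0.0132
gripper_force: 53.2
```

```bash
python3 arc.py 0 0; python3 -c "
from h import *
go([*st(0,174),.1605],-10.87)"
```

```text
t 19.0 [0.5419 0.4027 0.1585] yaw [ -11.01    0.   -180.  ] q [-0.36  0.54 -0.49  1.54  0.27  1.13 -2.67] F [ -4.1 -13.6  41.1] gap 0.0132 53.19481909275055
angle now 0.0035996161142212713
0.0 [0. 0. 0.]
twist [-0.      0.     -0.0008] slide [-0.0038  0.005  -0.0065]
```

>>> {"api": "carry_out", "payload": {"twist": [[0,0,0],[0,0,0],[0,0,0],[0,0,0],[0,0,0],[0,0,0],[0,0,0],[0,0,0],[0,0,0],[0,0,0]], "slide": [[0,0,-0.013],[0,0,-0.013],[0,0,-0.013],[0,0,-0.013],[0,0,-0.013],[0,0,-0.06],[0,0,-0.16],[0,0,-0.3],[0,0,-0.5],[0,0,-0.5]], "fingers": [-1,0.2,0.2,0.2,0.2,0.2,0.2,0.2,0.2,0.2]}}

```text
t: 20.0
tool_pos: [0.5432, 0.4063, 0.3183]
ee_rot: [0.995, -0.096, 0.005, -0.006]
force: [0.0, -0.3, -0.4]
finger_gap: 0.0511
gripper_force: 0.0
```

>>> {"api": "carry_out", "payload": {"twist": [[0,0,0],[0,0,0],[0,0,0],[0,0,0],[0,0,0],[0,0,0],[0,0,0]], "slide": [[0.1,0.1,-0.1],[0,0.3,-0.1],[-0.1,0.5,-0.1],[-0.2,0.7,-0.1],[-0.3,0.9,-0.1],[-0.3,0.98,-0.1],[-0.3,0.98,-0.1]], "fingers": [0.2,0.2,0.2,0.2,0.2,0.2,0.2]}}

```text
t: 20.7
tool_pos: [0.3956, 0.1302, 0.3395]
ee_rot: [0.995, -0.096, 0.001, -0.001]
force: [1.1, -1.4, 0.1]
finger_gap: 0.0515
gripper_force: 0.0
```

>>> {"api": "carry_out", "payload": {"twist": [[0,0,0],[0,0,0],[0,0,0],[0,0,0],[0,0,0],[0,0,0],[0,0,0]], "slide": [[0,0.16,0],[0,0.32,0],[0,0.48,0],[0,0.64,0],[0,0.8,0],[0,0.8,0],[0,0.8,0]], "fingers": [0.2,0.2,0.2,0.2,0.2,0.2,0.2]}}

```text
t: 21.4
tool_pos: [0.3515, -0.1037, 0.3386]
ee_rot: [0.995, -0.097, 0.001, -0.002]
force: [0.2, 0.4, 0.5]
finger_gap: 0.051
gripper_force: 0.0
```

```bash
python3 -c "
from h import *
say()
b=cams.snapshot('top')[130:400,190:490,::-1]
cv2.imwrite('pics/e8.png',cv2.resize(b,None,fx=2.2,fy=2.2,interpolation=cv2.INTER_CUBIC))"
```

```text
t 21.4 [ 0.3515 -0.1037  0.3386] yaw [-1.1090e+01 -9.0000e-02 -1.7976e+02] q [ 0.24 -0.2  -0.06  1.97 -0.02  1.37 -1.57] F [0.2 0.4 0.5] gap 0.051 0.0
```

View pics/e8.png

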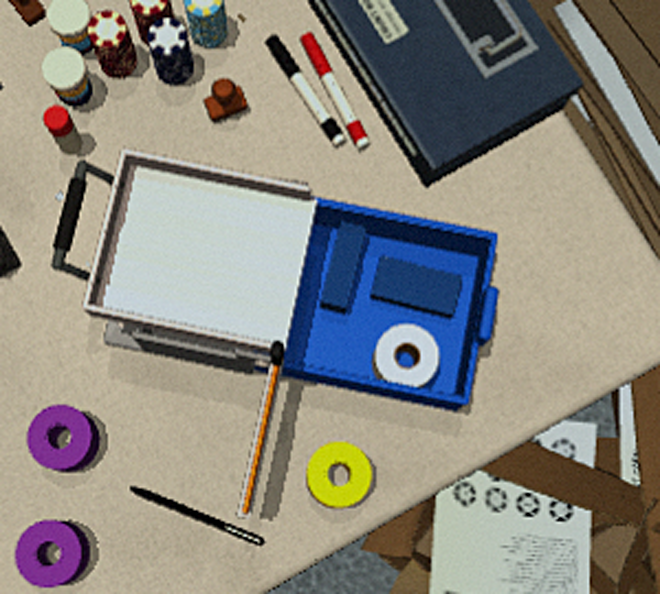

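All three pieces lie in the bin, the tray is empty and level, and the shutter is open. I'll check that the bin still stands against the stand.

Run:
```python
from h import *
p=cams.camera_params('top'); f=lambda c:[(c[0]+.5)/2.2-.5+190,(c[1]+.5)/2.2-.5+130]
c,s=np.cos(TH),np.sin(TH)
for n,q,z in [('r+',(496,235),.085),('r-',(467,408),.085),('tab',(277,349),.21)]:
    d=onz(p,f(q),z)[:2]-T; print(n,(1e3*np.array([c*d[0]+s*d[1],-s*d[0]+c*d[1]])).round(1))
# fine comparison with the picture before pouring: blue mask of rear rim band
a=cv2.imread('pics/c4.png'); b=cv2.resize(cams.snapshot('top')[200:340,260:440,::-1],None,fx=4,fy=4,interpolation=cv2.INTER_CUBIC)
m=lambda i:(cv2.inRange(cv2.cvtColor(i,cv2.COLOR_BGR2HSV),(105,150,60),(125,255,255))>0)
for y in (180,220,270,400,430): print(y,np.flatnonzero(m(a)[y])[-1],np.flatnonzero(m(b)[y])[-1])
for x in (350,450,550): print(x,np.flatnonzero(m(a)[:,x])[[0,-1]],np.flatnonzero(m(b)[:,x])[[0,-1]])
```

```text
r+ [  80.6 -198.7]
r- [ -84.  -199.5]
tab [-83.3 -24.6]
180 619 619
220 612 612
270 622 622
400 580 580
430 575 575
350 [ 91 423] [ 91 412]
450 [111 433] [111 433]
550 [131 453] [131 453]
```

The rim edges show no bin movement, apart from one lower-edge reading that changed because of shadow.

```bash
python3 -c "
from rig import job
print(job.sign_off())"
```

```text
the job is handed in; nothing more can be done
None
```

The job is handed in at about 21 s: the bin is flush against the stand with the label roll and both staple boxes lying in it, the shutter is fully open, the tray is empty and level again, and nothing round about was seen to move.

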